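# Knock a casting up out of its die and hold it on its side for inspection

### The job

Take the mallet by its handle and drive the stand's knock-out pin fully down with the mallet's face, so that the stuck casting is pushed up out of the die, then put the mallet back down on the bench. Draw that casting straight up out of the die, turn it over on to its side so that its underside can be looked at, and finish while still holding it there: still, close to level and at least 5 cm above the die's rim. Do not drop the casting, and leave the other things on the bench alone.

Things in the scene. Friction and masses are not known exactly. Their poses are not given: they have to be found in the camera images.
- stand: Casting die on its knock-out stand, fixed to the bench. Origin on the die's axis at bench level, z up. Grey stand 110 mm (its x) by 190 mm (its y, from +60 to -130 mm) by 60 mm high, with open sides that show a rocker. On it a dark octagonal steel die, 90 mm across, from 60 to 140 mm above the bench, with an upright round bore 42 mm wide, open at the top, its floor 69 mm above the bench. The knock-out pin stands beside the die, 92 mm along the stand's -y.
- pin_top (a point): Centre of the top of the knock-out pin's round steel head (26 mm across, 10 mm thick), 130 mm above the bench while the pin is up and 110 mm when it is fully down. Below the head a 13 mm rod runs into a grey guide boss 34 mm across whose top is 100 mm above the bench; fully down, the head sits on the boss.
- pin (a joint): Travel of the knock-out pin, in m: 0 up (start), 0.020 fully down. It takes about 10 to 15 N to move and stays where it is left. Through the rocker it lifts the ejector under the casting by 1.6 times its travel (32 mm when fully down).
- casting: The casting in the die: a plain aluminium cylinder 38 mm across and 70 mm high with a rounded top edge, 0.15 to 0.3 kg. Origin at the centre of its flat underside, its z along its axis to the rounded top. At the start it stands upright in the bore, its top 1 mm below the die's rim so that it cannot be gripped; with the pin fully down about 31 mm stand out of the die.
- casting_mid (a point): Middle of that casting, on its axis, 35 mm above its underside.
- mallet: Soft-faced mallet, 0.5 to 0.7 kg, standing on one face with its handle level. Origin at the centre of the face it stands on; its z runs up the head. Head: upright cylinder 84 mm long, 46 mm across its two white faces. Handle: wood, flat-sided, 22 mm wide, 28 mm high, centred 42 mm above that face; it runs along the mallet's -x from 18 to 208 mm from the head's axis. Most of the weight is in the head.
- mallet_grip (a point): Point on the middle of the mallet's handle section, 65 mm from the head's axis: a good place to grip, fingers closing along the mallet's y.
- mallet_head (a point): Middle of the mallet's head, on its axis, 42 mm from either face.
- old_casting: Bystander: a second, equal aluminium casting, 38 mm across and 70 mm high, standing free on the bench. Origin at the centre of its underside.
- crucible: Bystander: dark crucible, 82 mm across the rim, 85 mm high, on a pale refractory board (200 by 160 by 18 mm). Origin at the centre of its underside.
- mould_box: Bystander: wooden moulding frame with a red baked core block, 150 by 150 by 100 mm. Origin at the centre of its underside.
- tongs: Bystander: steel crucible tongs lying flat along their x, 350 mm long, 95 mm wide. Origin about the middle, on the bench.
- file: Bystander: flat file with a wooden handle, 305 mm long, lying along its x, handle to -x. Origin on the bench, under the blade.
- brush: Bystander: bench brush with a wooden handle, lying along its x. Origin at its underside.
Mind the look-alikes: they are no part of the job. Leave any red look-alike of the casting alone.

How it is judged:
By the outcome, as a careful person would: the job done as asked, in the order asked, and still so for the second after the job is handed in, while the arm keeps its last pose, push and grip.
It also fails if it takes over 64 s, if anything falls off the work surface, if the arm or the gripper's body presses on something with over 40 N, if the wrist force passes 120 N, or if a joint passes its speed limit or range.

### The arm

A 7-joint arm with a two-finger parallel gripper is mounted at the origin on the work surface. World frame = base frame: x ahead of the robot, y to its left, z up, the work surface at z = 0. Lengths are in m, angles in rad, forces in N, time in s.
With the tool pointing down it reaches from about 0.425 to 0.95 m from the base axis. Payload 4.7 kg.
Tool frame: the origin (TCP) lies between the finger pads; the fingertips stand 25 mm ahead of it and the grasp point (between the pads) lies 6 mm ahead of it; x points along the fingers, z is the direction in which the jaws open and shut, and the axes are right-handed (so a half turn about x gives the same grasp; the last joint's range is limited). The gripper opens to 85 mm and grips with 20 to 120 N. Pads are 22 mm wide; open, the fingers measure 114 mm over their backs; the gripper's body (76 mm by 85 mm) begins 54 mm behind the grasp point. The pads swing forward as they close: fully open they stand 13 mm farther back than shut.
Start: joints at [1.25, 0.469, -0.049, 1.532, 0.024, 1.141, -0.082], TCP at [0.194, -0.646, 0.256] pointing down, gripper open.
Joint ranges: [-2.59, 2.59], [-0.33, 1.99], [-1.39, 1.29], [0.1, 2.45], [-1.04, 4.18], [0.21, 1.99], [-2.66, 2.66]. Speed limits (rad/s): [2.57, 2.57, 3.14, 3.14, 3.14, 3.14, 3.14].

### API

Orientations are given as a 3x3 rotation matrix whose columns are the frame's x, y, z axes.
In Python, from rig import * gives the robot as it stands. Calls block until the motion is done:
- movep(position, orientation): joint-space move of the TCP to a pose.
- move_l(position, attitude=None, feed=0.15, until_force=None): straight line of the TCP; attitude=None keeps the orientation; feed is the mean speed in m/s. With until_force (N) it stops when the force on the tool has changed by that much, and returns True; else False.
- move_joints(angles): joint-space move.
- command_gripper(opening, newtons=None): finger opening in m; newtons is the grip in N (None keeps the last); returns when the fingers have stopped.
- sleep(seconds).
- inverse_kinematics(position, orientation): joint angles nearest the present ones, or None.
- sense(): the state.
- camera(name): name is "side" or "top" or "wrist"; returns (picture, depth): 400x640x3 uint8, red, green, blue; 400x640 float32, m along the optical axis (not along the pixel's ray), 0 where there is no reading.
- camera_params(name): a dict with "K" (3x3 intrinsics, pixels), "position" and "rotation" of the camera in the world; the wrist camera has in their place "tool_from_camera" (4x4, takes a point from camera to tool coordinates, whose origin is the TCP and whose axes are the tool frame's). Camera axes: x right, y down, z forward; pixel columns grow to the right and rows downward; lengths in m; the calibration is good to about 2 mm. A picture is of the moment at which its call begins: read the wrist's pose just before it. camera_params takes no time and is no camera call.
A pose or a line that the arm cannot do raises Unreachable and nothing moves.
- finish_job(): hands the job in, once; it reports no verdict.
The state is a dict: "time_s": time; "joint_pos": joint angles; "qd": joint speeds; "joint_efforts": joint torques, N m; "position": TCP position; "tcp_rot": TCP orientation; "wrist_force": force on the tool from outside, world axes, zero at the start; "ft_torque": the same for the moment, N m; "finger_gap": finger opening in m.
Only numpy, scipy, OpenCV 4.12 (cv2) and the standard library are available. Lean on these libraries where they do the work, as an engineer would, in place of code of your own. Each camera call takes 0.05 s, during which the arm holds its last target.

## Working session

There is one attempt and no reset: what is moved stays moved. The work goes in short steps, each a Python script; the robot and the scene stay as the last script left them, time stands still between calls to the robot, and variables do not carry over. Pictures are saved under pics/ and viewed, and the job is handed in when it is done.

```bash
ls; mkdir -p pics; python3 - <<'E'
from rig import *
import cv2, numpy as np
for n in ["top","side"]:
    p,d=camera(n); cv2.imwrite(f"pics/{n}0.png",p[:,:,::-1]); np.savez(f"pics/{n}0.npz",p=p,d=d)
    c=camera_params(n); print(n,c)
print(camera_params("wrist")); s=sense(); print(s)
E
```

```text
pics
top {'K': array([[474.85402984,   0.        , 310.63093725],
       [  0.        , 474.85402984, 204.65176877],
       [  0.        ,   0.        ,   1.        ]]), 'position': array([ 0.20405534, -0.00967993,  1.57668118]), 'rotation': array([[-0.02378048, -0.97705755,  0.21164364],
       [-0.99971244,  0.02389526, -0.00201563],
       [-0.00308789, -0.21163071, -0.97734482]])}
side {'K': array([[426.57994511,   0.        , 315.2087134 ],
       [  0.        , 426.57994511, 206.29573156],
       [  0.        ,   0.        ,   1.        ]]), 'position': array([0.37462251, 0.90894476, 0.98509524]), 'rotation': array([[-0.98933564, -0.08978077,  0.11469265],
       [-0.14516111,  0.67246668, -0.72575258],
       [-0.01196836, -0.73466181, -0.67832793]])}
{'K': array([[337.66685748,   0.        , 314.17613167],
       [  0.        , 337.66685748, 195.33772357],
       [  0.        ,   0.        ,   1.        ]]), 'tool_from_camera': array([[-2.75577140e-04, -2.99970271e-01,  9.53948510e-01,
        -1.16423918e-01],
       [ 9.46732394e-04, -9.53948197e-01, -2.99969900e-01,
      
[... 304 characters left out ...]
4103435, -0.08230773]), 'qd': array([ 0.00104407, -0.0026596 ,  0.00060187, -0.00409094, -0.00117908,
       -0.00033866, -0.000573  ]), 'joint_efforts': array([ 2.63062184e-04, -5.11515391e+01, -4.69746091e-02, -2.38392144e+01,
        1.08063634e-02,  4.33584326e-03,  5.85141279e-06]), 'position': array([ 0.1940528 , -0.64599189,  0.25535667]), 'tcp_rot': array([[-5.82100557e-04,  9.57720732e-01,  2.87698905e-01],
       [ 1.70948166e-03,  2.87699486e-01, -9.57719209e-01],
       [-9.99998369e-01, -6.56728845e-05, -1.80467606e-03]]), 'wrist_force': array([-1.31334963,  0.31838474,  0.1344772 ]), 'ft_torque': array([-0.01590265,  0.04939066,  0.01971389]), 'finger_gap': 0.08502502924757935}
```

View pics/top0.png

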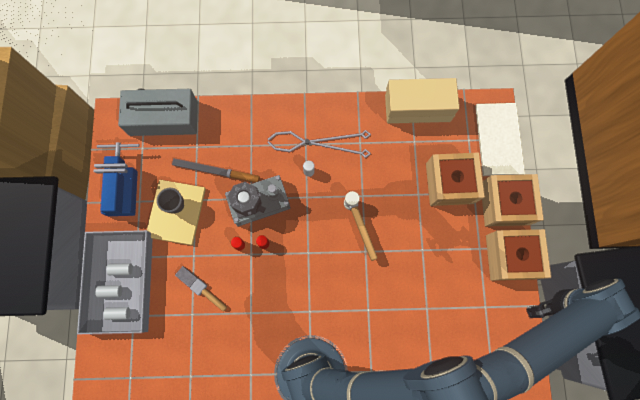

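View pics/side0.png

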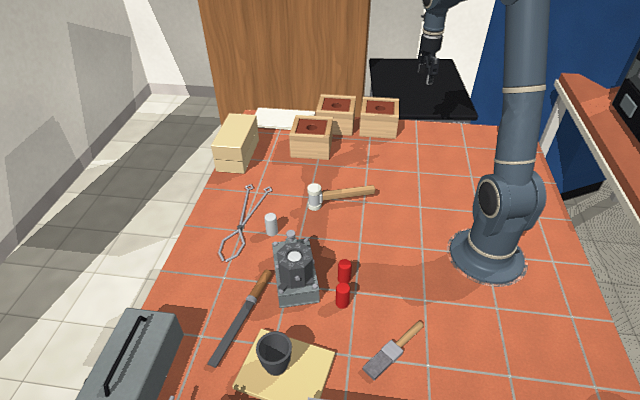

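```bash
python3 - <<'E'
import cv2, numpy as np
t=cv2.imread("pics/top0.png");s=cv2.imread("pics/side0.png")
a=cv2.resize(t[140:270,215:395],None,fx=4.4,fy=4.4,interpolation=cv2.INTER_CUBIC)
b=cv2.resize(s[170:315,235:395],None,fx=4.1,fy=4.1,interpolation=cv2.INTER_CUBIC)
cv2.imwrite("pics/c1.png",a);cv2.imwrite("pics/c2.png",b)
E
```

```text
(no output)
```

View pics/c1.png

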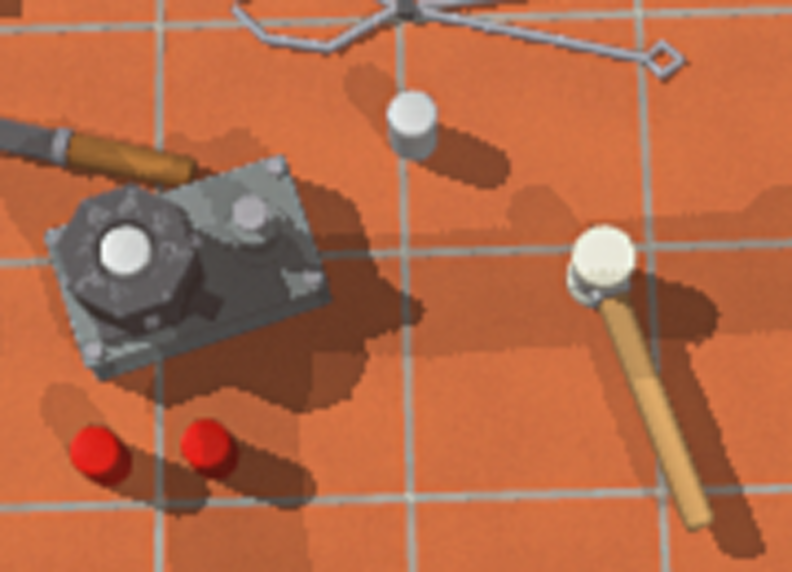

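View pics/c2.png

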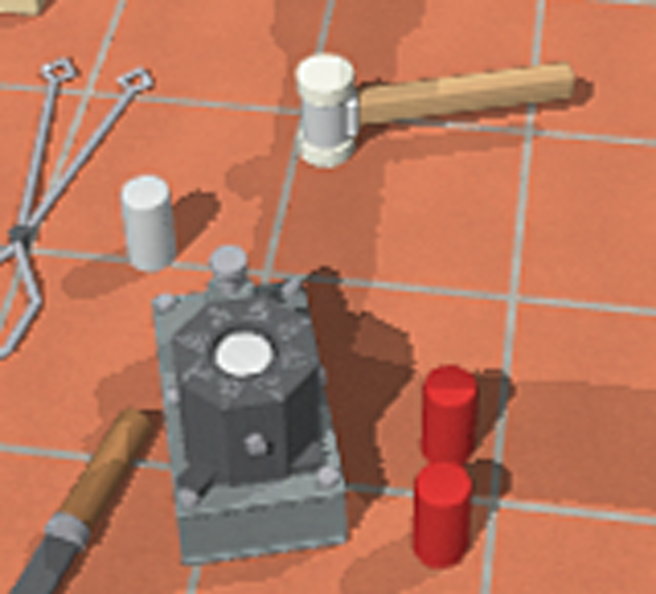

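Candidates for the casting, in top view pixels:
- Pale top in the octagonal die at (243,197). This is the target.
- Lone one at (308,168), which is old_casting.
- Red ones at (237,243) and (262,241).
- Three lying in the tray at (118,270), (107,291) and (116,313).

For the mallet there is only one candidate: head at (352,198), handle running to about (374,258). The pin is at (272,188).

The crops confirm these picks. Next I measure them in both views.

```bash
cat > h.py <<'E'
import numpy as np, cv2
def ray(c,u,v):
    K=c["K"]; d=np.array([(u-K[0,2])/K[0,0],(v-K[1,2])/K[1,1],1.]); return c["rotation"]@d
def onplane(c,u,v,z):
    d=ray(c,u,v); p=c["position"]; return p+d*(z-p[2])/d[2]
def cloud(c,depth):
    v,u=np.mgrid[:400,:640]; K=c["K"]
    P=np.stack([(u-K[0,2])/K[0,0]*depth,(v-K[1,2])/K[1,1]*depth,depth],-1)
    return P@c["rotation"].T+c["position"]
E
python3 - <<'E'
from rig import *
from h import *
for n,rois in [("top",dict(mal=(335,185,368,215),cast=(230,185,258,210),pin=(263,178,280,197))),("side",dict(mal=(300,180,328,212),cast=(282,245,306,268),pin=(283,226,298,242)))]:
    c=camera_params(n); z=np.load(f"pics/{n}0.npz"); W=cloud(c,z["d"]); p=z["p"].astype(int)
    for k,(a,b,e,f) in rois.items():
        h={"mal":.084,"cast":.139,"pin":.13}[k]
        w=W[b:f,a:e]; ok=abs(w[...,2]-h)<.008
        if k!="pin": ok&=p[b:f,a:e].min(-1)>170
        q=w[ok]; vv,uu=np.nonzero(ok)
        mu=[uu.min()+uu.max(),vv.min()+vv.max()]
        px=(uu.mean()+a,vv.mean()+b)
        print(n,k,ok.sum(),px,"size",np.ptp(uu)+1,np.ptp(vv)+1,"ray",onplane(c,*px,h).round(4),"cloud",q.mean(0).round(4),(q.max(0)+q.min(0)).round(4)/2)
    # handle
    hsv=cv2.cvtColor(z["p"],cv2.COLOR_RGB2HSV)
    w=W; a,b,e,f=(345,205,385,265) if n=="top" else (318,180,382,208)
    ok=np.zeros((400,640),bool); ok[b:f,a:e]=True
    ok&=(abs(W[...,2]-.056)<.006)&(W[...,2]>.045)
    q=W[ok]; l=cv2.fitLine(q[:,:2].astype(np.float32),cv2.DIST_HUBER,0,.01,.01).ravel()
    t=(q[:,:2]-l[2:])@l[:2]
    print(n,"handle",ok.sum(),l,"ends",l[2:]+l[:2]*t.min(),l[2:]+l[:2]*t.max(),"z",np.median(q[:,2]))
    # stand die rim
    a,b,e,f=(215,165,300,235) if n=="top" else (265,225,330,310)
    m=np.zeros((400,640),bool); m[b:f,a:e]=True
    q=W[m&(abs(W[...,2]-.14)<.004)]; print("rim",len(q),(q.max(0)+q.min(0))/2,cv2.minEnclosingCircle(q[:,:2].astype(np.float32)))
    q=W[m&(abs(W[...,2]-.06)<.004)]; print("stand rect",len(q),cv2.minAreaRect(q[:,:2].astype(np.float32)))
E
```

```text
top mal 136 (np.float64(351.63235294117646), np.float64(197.76470588235293)) size 14 13 ray [ 0.5468 -0.1455  0.084 ] cloud [ 0.5468 -0.1455  0.084 ] [ 0.54665 -0.14515  0.0839 ]
top cast 88 (np.float64(242.9431818181818), np.float64(196.48863636363637)) size 11 10 ray [0.5465 0.1972 0.139 ] cloud [0.5465 0.1973 0.1389] [0.5461  0.19715 0.13905]
top pin 53 (np.float64(271.41509433962267), np.float64(187.9245283018868)) size 8 9 ray [0.5741 0.1092 0.13  ] cloud [0.5742 0.1093 0.1295] [0.5741  0.1091  0.12915]
top handle 349 [ 0.9447979   0.3276538   0.44122094 -0.18113618] ends [ 0.35035425 -0.21264854] [ 0.53295732 -0.14932221] z 0.055686157888763965
rim 529 [0.5467598  0.1971445  0.14000017] ((0.5468959212303162, 0.19700779020786285), 0.04761243611574173)
stand rect 667 ((0.5568801760673523, 0.16345323622226715), (0.10989341139793396, 0.18984757363796234), 17.277332305908203)
side mal 108 (np.float64(313.8425925925926), np.float64(188.0462962962963)) size 13 12 ray [ 0.5442 -0.1415  0.084 ] cloud [ 0.5444 -0.1429  0.0829] [ 0.5439  -0.1449   0.08235]
side cast 107 (np.float64(294.0), np.float64(256.0)) size 13 11 ray [0.5447 0.1994 0.139 ] cloud [0.5448 0.1988 0.1384] [0.5454 0.1982 0.1371]
side pin 62 (np.float64(290.46774193548384), np.float64(233.46774193548387)) size 10 8 ray [0.571  0.1128 0.13  ] cloud [0.5713 0.1116 0.1287] [0.57125 0.11065 0.1272 ]
side handle 277 [ 0.93840647  0.34553334  0.44264203 -0.17464022] ends [ 0.34682373 -0.20992176] [ 0.53283169 -0.14143123] z 0.054664056824382135
rim 744 [0.54406384 0.19743842 0.13989085] ((0.5446137189865112, 0.19743841886520386), 0.04991203546524048)
stand rect 571 ((0.5541518926620483, 0.1649298369884491), (0.109946608543396, 0.191255122423172), 17.505342483520508)
```

```bash
cat >> h.py <<'E'
MAL=np.array([.5455,-.1450]); YAW=np.radians(19.6); PIN=np.array([.5733,.1103]); DIE=np.array([.5458,.1975]); G=.053
def R(psi):  # tool down, tool y along heading psi
    x=np.array([0,0,-1.]); y=np.array([np.cos(psi),np.sin(psi),0]); return np.c_[x,y,np.cross(x,y)]
def grip(head,psi): return head-G*np.array([np.cos(psi),np.sin(psi)])
E
python3 - <<'E'
from rig import *
from h import *
for nm,(p,ps,z) in dict(g=(MAL,YAW,.048),gh=(MAL,YAW,.2),p=(PIN,np.radians(45),.3),pl=(PIN,np.radians(45),.158)).items():
    print(nm,inverse_kinematics([*grip(p,ps),z],R(ps)))
g=grip(MAL,YAW)
movep([*g,.2],R(YAW))
print(sense()["time_s"],sense()["joint_pos"].round(2))
p,d=camera("wrist"); cv2.imwrite("pics/w1.png",p[:,:,::-1])
E
```

```text
g [ 0.45664499  0.52363904 -0.27926153  2.05402421  0.24836031  0.5952512
 -1.22244686]
gh [ 0.56026736  0.30908127 -0.39222496  1.93999272  0.14668243  0.91988718
 -1.13309781]
p [ 0.49419434  0.32929803 -0.88449566  1.76055822  0.27382885  1.18129154
 -1.25475052]
pl [ 0.39313916  0.48015996 -0.78525582  1.92074932  0.4252245   0.91352616
 -1.38758205]
2.1583 [ 0.56  0.31 -0.39  1.94  0.15  0.92 -1.13]
```

View pics/w1.png

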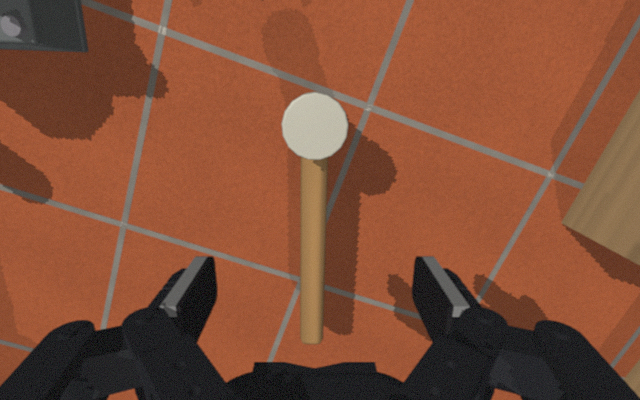

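The wrist view shows the mallet head at (315,126) and the handle centred between the jaws, running down to (311,342). Alignment is good, so I'll grip and lift.

```bash
python3 - <<'E'
from rig import *
from h import *
s=sense(); T=camera_params("wrist"); M=T["tool_from_camera"]
c=dict(K=T["K"],position=s["position"]+s["tcp_rot"]@M[:3,3],rotation=s["tcp_rot"]@M[:3,:3])
print("head",onplane(c,315,126,.084),"handle end",onplane(c,311.5,342,.056))
g=grip(MAL,YAW)
move_l([*g,.048],feed=.12)
command_gripper(0.0,110)
s=sense(); print(s["time_s"],s["finger_gap"],s["position"],s["wrist_force"].round(1))
move_l([*g,.10],feed=.08)
s=sense(); print(s["time_s"],s["finger_gap"],s["position"],s["wrist_force"].round(1),s["ft_torque"].round(2))
for n in ["side","wrist"]:
    p,d=camera(n); cv2.imwrite(f"pics/{n}2.png",(p[140:260,260:420] if n=="side" else p)[:,:,::-1])
p=cv2.imread("pics/side2.png"); cv2.imwrite("pics/side2.png",cv2.resize(p,None,fx=4,fy=4))
E
```

```text
head [ 0.54478261 -0.14670618  0.084     ] handle end [ 0.35334458 -0.21138018  0.056     ]
4.2333 0.02098924142189027 [ 0.49578839 -0.16307037  0.04836619] [-1.2 -0.5  3.6]
5.0333 0.020561570448339138 [ 0.49507535 -0.16274883  0.09969418] [ 0.1  0.4 -5.5] [-0.04  0.18 -0.  ]
```

View pics/side2.png

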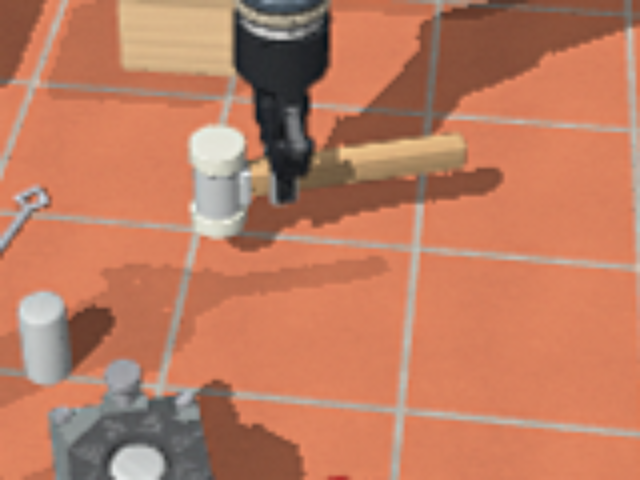

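View pics/wrist2.png

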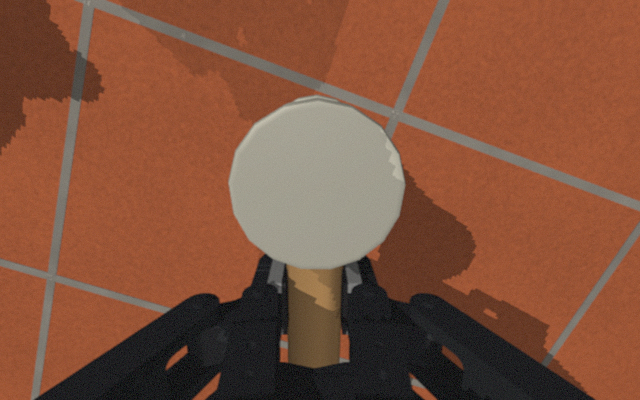

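The mallet is held level, with the head just ahead of the fingers. Next: carry it over the pin, turned so the handle points away from the die.

```bash
python3 - <<'E'
from rig import *
from h import *
ps=np.radians(45); g=grip(PIN,ps)
s=sense(); move_l([*s["position"][:2],.25],feed=.15)
movep([*g,.25],R(ps))
move_l([*g,.19],feed=.1)
s=sense(); print(s["time_s"],s["finger_gap"],s["position"]-[*g,.19],s["wrist_force"].round(1))
# where is the head: from wrist depth of top face
T=camera_params("wrist"); M=T["tool_from_camera"]
p,d=camera("wrist"); c=dict(K=T["K"],position=s["position"]+s["tcp_rot"]@M[:3,3],rotation=s["tcp_rot"]@M[:3,:3])
W=cloud(c,d); m=(p.min(-1)>120)&(abs(W[...,2]-.226)<.02)&(d>0); vv,uu=np.nonzero(m)
(cx,cy),r=cv2.minEnclosingCircle(np.c_[uu,vv].astype(np.float32)); q=W[m]
print(m.sum(),cx,cy,r,onplane(c,cx,cy,.184+.042),np.median(q[:,2]), q.min(0),q.max(0)); 
n=np.linalg.lstsq(np.c_[q[:,:2],np.ones(len(q))],q[:,2],rcond=None)[0]; print("tilt",n)
cv2.imwrite("pics/w3.png",p[:,:,::-1])
p,d=camera("side"); cv2.imwrite("pics/s3.png",cv2.resize(p[170:315,235:395],None,fx=4,fy=4)[:,:,::-1])
E
```

```text
7.9833 0.020391616897547947 [ 5.51049814e-04 -4.94026106e-05  4.74024045e-04] [ 0.3  0.4 -4.4]
23124 316.5043640136719 183.32264709472656 87.67971801757812 [0.57446472 0.11111872 0.226     ] 0.2247035876045339 [0.549866   0.08684464 0.20869277] [0.59512271 0.13203333 0.22698887]
tilt [-0.00298817 -0.0062767   0.22708058]
```

View pics/s3.png

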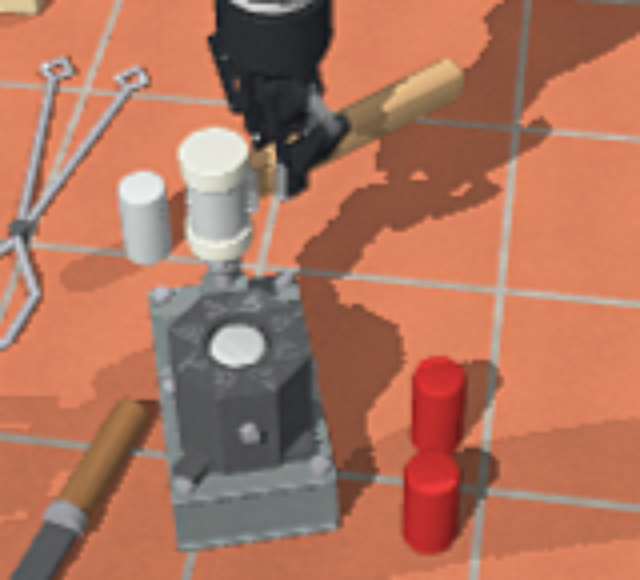

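View pics/w3.png

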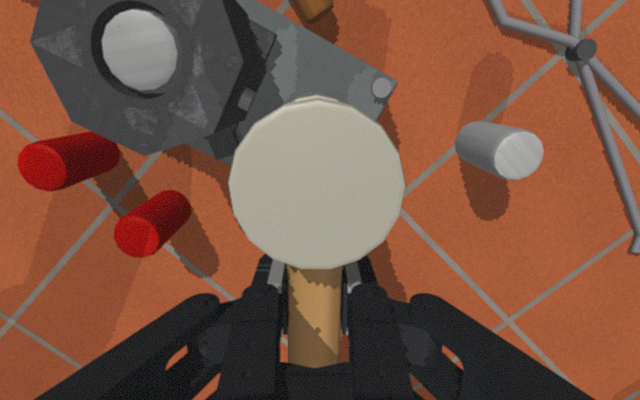

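Head measured at (0.574, 0.111), tilt under 0.5°, directly above the pin. The wrist view shows the die at upper left, clear of the head. Now pressing.

```bash
python3 - <<'E'
from rig import *
from h import *
ps=np.radians(45); g=grip(PIN,ps)
for z,f in [(.152,30)]:
    r=move_l([*g,z],feed=.03,until_force=f)
    s=sense(); print(r,s["time_s"],s["position"],s["wrist_force"].round(1),s["ft_torque"].round(2),s["finger_gap"])
p,d=camera("side"); cv2.imwrite("pics/s4.png",cv2.resize(p[170:315,235:395],None,fx=4,fy=4)[:,:,::-1])
c=camera_params("top"); p,d=camera("top"); W=cloud(c,d)
w=W[180:210,230:258].reshape(-1,3); k=np.hypot(*(w[:,:2]-DIE).T)<.012; print("casting top z",np.median(w[k,2]),k.sum())
E
```

```text
True 9.125 [0.53579048 0.07265656 0.15823391] [-2.2 -0.2  6.4] [0.12 0.31 0.06] 0.020509171604975666
casting top z 0.16997152924214398 46
```

View pics/s4.png

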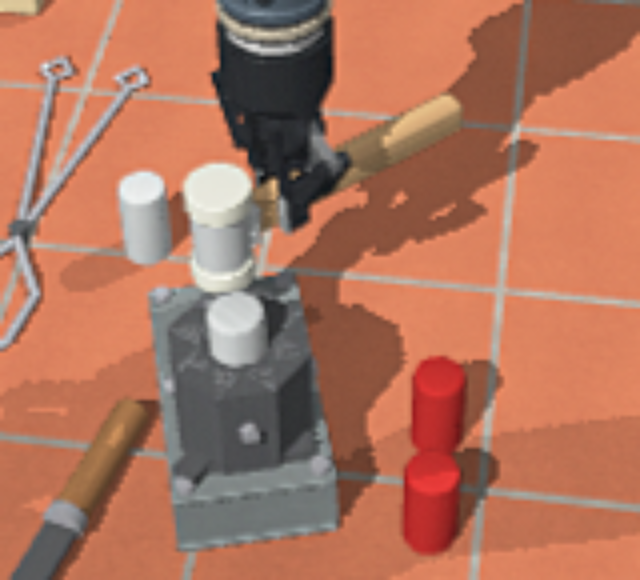

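The casting top is at 0.170 m, against 0.171 expected. I'll press once more to be sure of the bottom, then check the pin itself after lifting off.

```bash
python3 - <<'E'
from rig import *
from h import *
ps=np.radians(45); g=grip(PIN,ps)
r=move_l([*g,.150],feed=.02,until_force=40)
s=sense(); print(r,s["time_s"],s["position"],s["wrist_force"].round(1),s["ft_torque"].round(2))
move_l([*g,.26],feed=.12)
s=sense(); T=camera_params("wrist"); M=T["tool_from_camera"]
p,d=camera("wrist"); c=dict(K=T["K"],position=s["position"]+s["tcp_rot"]@M[:3,3],rotation=s["tcp_rot"]@M[:3,:3])
W=cloud(c,d); m=(p.min(-1)>120)&(abs(W[...,2]-.296)<.02)&(d>0); q=W[m]
n=np.linalg.lstsq(np.c_[q[:,:2],np.ones(len(q))],q[:,2],rcond=None)[0]; print("tilt",n, "along mallet x",n[:2]@[np.cos(ps),np.sin(ps)])
vv,uu=np.nonzero(m);(cx,cy),rr=cv2.minEnclosingCircle(np.c_[uu,vv].astype(np.float32)); h=onplane(c,cx,cy,.296); print(h,h[:2]-s["position"][:2],np.linalg.norm(h[:2]-s["position"][:2]),s["finger_gap"],s["time_s"])
p,d=camera("side"); cv2.imwrite("pics/s5.png",cv2.resize(p[130:315,235:395],None,fx=3.2,fy=3.2)[:,:,::-1])
c=camera_params("side"); W=cloud(c,d); w=W.reshape(-1,3)
for nm,a in [("pin",PIN),("cast",DIE)]:
    k=(np.hypot(*(w[:,:2]-a).T)<.009)&(w[:,2]<.2)&(w[:,2]>.1); print(nm,k.sum(),np.percentile(w[k,2],[10,50,90]))
E
```

```text
True 9.5 [0.53604216 0.07209156 0.15760422] [-0.8  0.3  3.7] [-0.18 -0.06 -0.03]
tilt [-0.00600536 -0.0035131   0.29736548] along mallet x -0.0067305668263076875
[0.57279407 0.11135504 0.296     ] [0.03769219 0.03882477] 0.05411158750213916 0.02045512580599804 10.5167
pin 21 [0.10819467 0.10991204 0.1119679 ]
cast 29 [0.16931321 0.17049016 0.17225298]
```

View pics/s5.png

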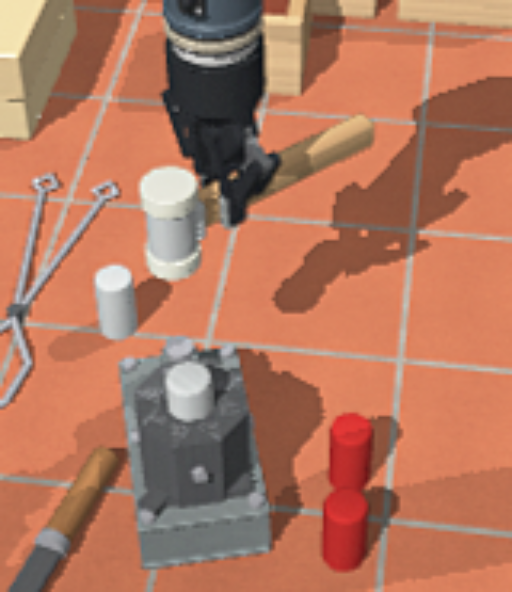

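The pin head is at z=0.110 (fully down) and the casting top at 0.1705, standing visibly proud of the die at (187,390) in the crop. The mallet stayed level in the grip. Now I put it back at its original spot.

```bash
python3 - <<'E'
from rig import *
from h import *
g=grip(MAL,YAW)
movep([*g,.25],R(YAW))
move_l([*g,.065],feed=.15)
sleep(.2); 
r=move_l([*g,.046],feed=.02,until_force=5)
s=sense(); print(r,s["time_s"],s["position"],s["wrist_force"].round(1))
command_gripper(.085,60); s=sense()
move_l([*s["position"][:2],.2],feed=.15)
print(sense()["time_s"])
for n in ["side","wrist"]:
    p,d=camera(n); cv2.imwrite(f"pics/{n}6.png",p[:,:,::-1])
for psi in np.radians(np.arange(-90,181,30)):
    print(np.degrees(psi), inverse_kinematics([*DIE,.168],R(psi)))
E
```

```text
True 13.9583 [ 0.49527656 -0.16279058  0.04766375] [-0.1  0.6  3.7]
15.775
-90.0 [ 0.38171744  0.71595925 -1.17821821  1.81051454  0.73319723  1.13398864
  2.09040491]
-59.99999999999999 [-0.95487323  0.48587262  0.72179291  1.88593233 -0.39887675  0.9180897
 -2.66085937]
-29.999999999999996 [-0.67619668  0.41833107  0.33417692  1.87068876 -0.17364094  0.88074299
 -2.35217729]
0.0 [-0.0530517   0.45315646 -0.48112092  1.83320987  0.25805627  0.91719676
 -2.22180603]
29.999999999999996 [ 0.01186123  0.47098034 -0.57020389  1.82947885  0.31034075  0.93076822
 -1.7437281 ]
59.99999999999999 [ 0.07584207  0.49269316 -0.66043458  1.82589549  0.36546903  0.94741894
 -1.26772389]
90.0 [ 0.13528817  0.51747302 -0.74721403  1.82266294  0.4207938   0.96668911
 -0.79149684]
119.99999999999999 [ 0.19378135  0.54744698 -0.83642891  1.81958491  0.48023637  0.99045641
 -0.31836824]
150.0 [ 0.25722882  0.58849609 -0.93939119  1.81637419  0.55225589  1.02387709
  0.14468789]
180.0 [ 0.30646251  0.62906924 -1.02592803  1.81398315  0.61565892  1.05790799
  0.61557996]
```

View pics/side6.png

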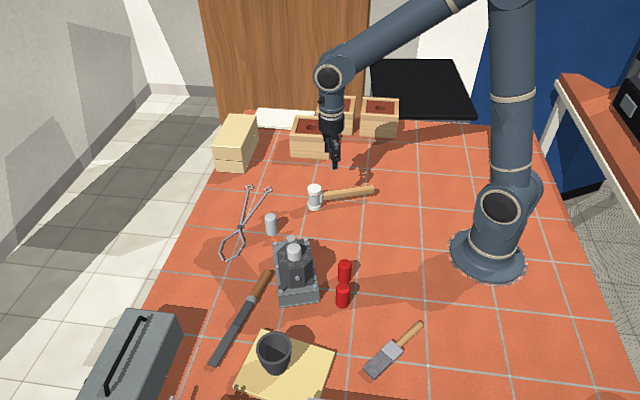

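The mallet is standing upright again at (314,195), released. Next I check IK for the grasp and the turned-over pose.

```bash
python3 - <<'E'
from rig import *
from h import *
q0=sense()["joint_pos"]
for P in ([.5458,.1975,.40],[.60,.1975,.45],[.6,.05,.45]):
  for hd in range(-90,181,30):
    for roll in (0,90,180,270):
      a=np.radians(hd); x=np.array([np.cos(a),np.sin(a),0]); z=np.array([0,0,1.]); y=np.cross(z,x)
      r=np.radians(roll); zz=np.cos(r)*z+np.sin(r)*y
      q=inverse_kinematics(P,np.c_[x,np.cross(zz,x),zz])
      if q is not None: print(P,hd,roll,q.round(2),round(abs(q-q0).max(),2))
E
```

```text
[0.5458, 0.1975, 0.4] -90 0 [-1.11  0.72  0.52  1.54  0.89  1.95 -2.21] 1.69
[0.5458, 0.1975, 0.4] -90 90 [-1.11  0.72  0.52  1.54  0.89  1.95 -0.64] 1.69
[0.5458, 0.1975, 0.4] -90 180 [-1.11  0.72  0.52  1.54  0.89  1.95  0.93] 2.08
[0.5458, 0.1975, 0.4] -90 270 [-1.11  0.72  0.52  1.54  0.89  1.95  2.5 ] 3.65
[0.5458, 0.1975, 0.4] -60 0 [-0.72  0.51 -0.24  1.84  1.36  1.94 -2.4 ] 1.31
[0.5458, 0.1975, 0.4] -60 90 [-0.72  0.51 -0.24  1.84  1.36  1.94 -0.83] 1.31
[0.5458, 0.1975, 0.4] -60 180 [-0.72  0.51 -0.24  1.84  1.36  1.94  0.75] 1.89
[0.5458, 0.1975, 0.4] -60 270 [-0.72  0.51 -0.24  1.84  1.36  1.94  2.32] 3.46
[0.5458, 0.1975, 0.4] -30 0 [-0.89  0.3  -0.05  2.18  1.67  1.51 -2.48] 1.51
[0.5458, 0.1975, 0.4] -30 90 [-0.42  0.37 -0.62  2.15  1.74  1.7  -0.87] 1.58
[0.5458, 0.1975, 0.4] -30 180 [-1.05  0.3   0.14  2.18  1.65  1.46  0.65] 1.8
[0.5458, 0.1975, 0.4] -30 270 [-1.79  0.52  1.12  2.22  1.55  1.02  2.18] 3.32
[0.5458, 0.1975, 0.4] 0 0 [-0.37  0.15 -0.43  2.41  2.28  1.2  -2.66] 2.12
[0.5458, 0.1975, 0.4] 0 90 [-0.2   0.17 -0.61  2.4   2.28  1.23 -1.06] 2.12
[0.5458, 0.
[... 4034 characters left out ...]
.09 -0.24  2.29  3.96  0.98  2.64] 3.8
[0.6, 0.05, 0.45] 30 90 [ 1.21  0.25 -1.18  2.26  3.94  0.82 -1.91] 3.78
[0.6, 0.05, 0.45] 30 180 [ 1.21  0.25 -1.18  2.26  3.94  0.82 -0.34] 3.78
[0.6, 0.05, 0.45] 30 270 [ 1.21  0.25 -1.18  2.26  3.94  0.82  1.23] 3.78
[0.6, 0.05, 0.45] 90 0 [ 1.03  0.81 -1.18  1.66 -0.89  1.27  1.93] 3.08
[0.6, 0.05, 0.45] 90 180 [ 0.93  0.69 -0.95  1.66 -1.04  1.39 -1.11] 1.2
[0.6, 0.05, 0.45] 90 270 [ 0.96  0.73 -1.02  1.66 -1.    1.36  0.44] 1.58
[0.6, 0.05, 0.45] 120 0 [ 0.79  0.99 -1.19  1.32 -0.64  1.73  1.74] 2.89
[0.6, 0.05, 0.45] 120 180 [ 0.59  0.79 -0.69  1.34 -0.92  1.93 -1.17] 1.08
[0.6, 0.05, 0.45] 120 270 [ 0.74  0.91 -1.03  1.33 -0.74  1.79  0.26] 1.4
```

```bash
python3 - <<'E'
from rig import *
from h import *
ps=np.radians(75)
s=sense(); move_l([*s["position"][:2],.3],feed=.2)
command_gripper(.070)
movep([*DIE,.27],R(ps)); sleep(.1)
s=sense(); T=camera_params("wrist"); M=T["tool_from_camera"]
p,d=camera("wrist"); c=dict(K=T["K"],position=s["position"]+s["tcp_rot"]@M[:3,3],rotation=s["tcp_rot"]@M[:3,:3])
W=cloud(c,d); m=(p.min(-1)>90)&(abs(W[...,2]-.171)<.004)&(d>0)&(np.hypot(W[...,0]-DIE[0],W[...,1]-DIE[1])<.03); q=W[m]
print(m.sum(),(q.min(0)+q.max(0))/2,np.ptp(q,axis=0),cv2.minEnclosingCircle(q[:,:2].astype(np.float32)),s["position"],s["time_s"])
cv2.imwrite("pics/w7.png",p[:,:,::-1])
E
```

```text
1959 [0.54491061 0.19747966 0.16949477] [0.03544415 0.03507384 0.00489373] ((0.5446476340293884, 0.19757552444934845), 0.01808609627187252) [0.5465425  0.19538177 0.26997566] 18.2917
```

View pics/w7.png

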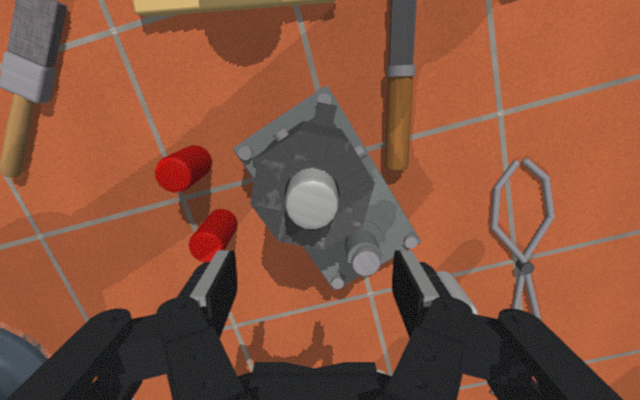

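The wrist view shows the casting at (312,198), midway between the fingers, and the depth fix agrees at (0.545, 0.1975). Descending to grip just above the rim.

```bash
python3 - <<'E'
from rig import *
from h import *
C=[.5453,.1975]
move_l([*C,.20],feed=.12)
r=move_l([*C,.1675],feed=.04,until_force=8)
s=sense(); print(r,s["time_s"],s["position"],s["wrist_force"].round(1))
command_gripper(0.0,90)
s=sense(); print(s["time_s"],s["finger_gap"],s["position"],s["wrist_force"].round(1))
r=move_l([*s["position"][:2],.185],feed=.03)
s=sense(); print(s["time_s"],s["finger_gap"],s["position"],s["wrist_force"].round(1))
p,d=camera("side"); cv2.imwrite("pics/s8.png",cv2.resize(p[170:315,235:395],None,fx=4,fy=4)[:,:,::-1])
E
```

```text
False 20.0333 [0.54546729 0.19766842 0.16772228] [-0.5 -0.3  0.2]
20.4333 0.03542841811963545 [0.54530353 0.19759843 0.16780084] [-1.1 -0.2  1.8]
21.1667 0.035336441726948824 [0.5452373  0.19749786 0.18493964] [-0.7  0.4 -1.7]
```

View pics/s8.png

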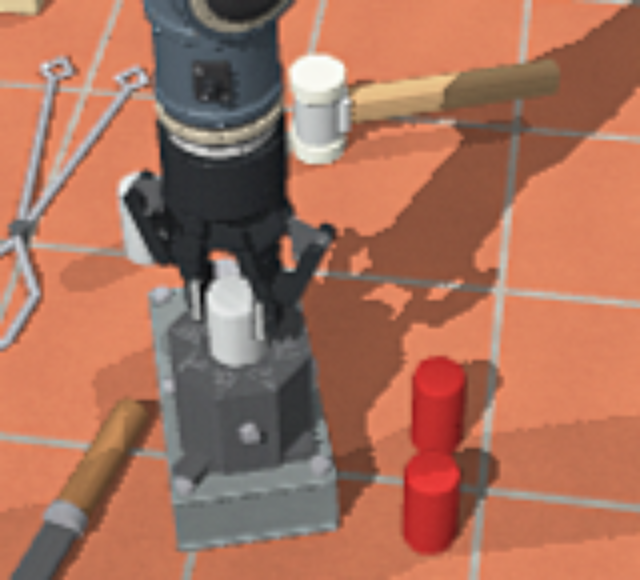

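The casting is rising with the fingers, and the finger offset matches what it was on the mallet. Now I draw it straight out, then turn it.

```bash
python3 - <<'E'
from rig import *
from h import *
s=sense(); xy=s["position"][:2]
move_l([*xy,.36],feed=.08)
s=sense(); print(s["time_s"],s["finger_gap"],s["wrist_force"].round(1))
p,d=camera("side"); cv2.imwrite("pics/s9.png",cv2.resize(p[100:315,235:395],None,fx=2.7,fy=2.7)[:,:,::-1])
a=np.radians(120); x=np.array([np.cos(a),np.sin(a),0]); z=np.array([0,0,-1.]); Rf=np.c_[x,np.cross(z,x),z]
P=[*xy,.40]; q0=s["joint_pos"]; q1=np.array(inverse_kinematics(P,Rf)); print(q0.round(2),q1.round(2))
E
```

```text
23.5583 0.03553620245253101 [ 0.4 -0.6 -2. ]
[ 0.19  0.34 -0.8   1.59  0.25  1.32 -0.9 ] [ 0.52  0.77 -0.81  1.59 -0.92  1.62 -1.06]
```

View pics/s9.png

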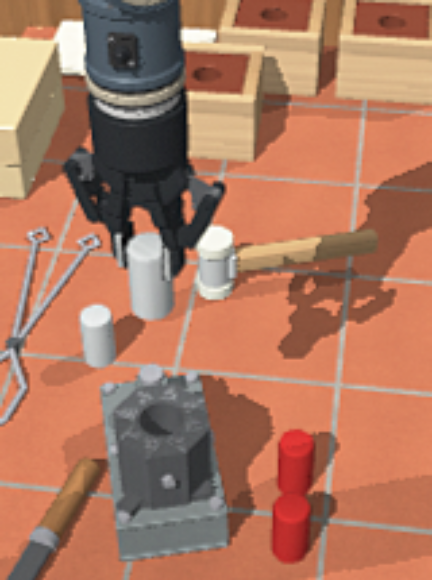

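The casting is fully out and the bore is empty, so I turn it over now.

```bash
python3 - <<'E'
from rig import *
from h import *
s=sense(); xy=[.5453,.1975]
a=np.radians(120); x=np.array([np.cos(a),np.sin(a),0]); z=np.array([0,0,-1.]); Rf=np.c_[x,np.cross(z,x),z]
q0=s["joint_pos"]; q1=np.array(inverse_kinematics([*xy,.40],Rf))
for t in (.34,.67,1): move_joints(list(q0+(q1-q0)*t))
sleep(.5)
s=sense(); print(s["time_s"],s["finger_gap"],s["position"],s["tcp_rot"].round(3),s["wrist_force"].round(1),abs(s["qd"]).max())
p,d=camera("side"); cv2.imwrite("pics/s10.png",p[:,:,::-1]); c=camera_params("side"); W=cloud(c,d); np.savez("pics/s10.npz",p=p,d=d)
p2,_=camera("wrist"); cv2.imwrite("pics/w10.png",p2[:,:,::-1])
p2,d2=camera("top"); cv2.imwrite("pics/t10.png",p2[:,:,::-1])
m=(p.min(-1)>110)&(np.ptp(p.astype(int),axis=-1)<25)&(abs(W[...,2]-.4)<.06)&(np.hypot(W[...,0]-.52,W[...,1]-.24)<.09)
q=W[m]; print(m.sum(),q.min(0),q.max(0))
E
```

```text
25.4917 0.03544825450455017 [0.54509127 0.19780636 0.4002181 ] [[-0.5    0.866  0.001]
 [ 0.866  0.5   -0.   ]
 [-0.001  0.    -1.   ]] [ 0.1  0.4 -1.6] 0.007288510544050964
536 [0.49590541 0.16850638 0.37940285] [0.56777607 0.26665435 0.4268119 ]
```

View pics/s10.png

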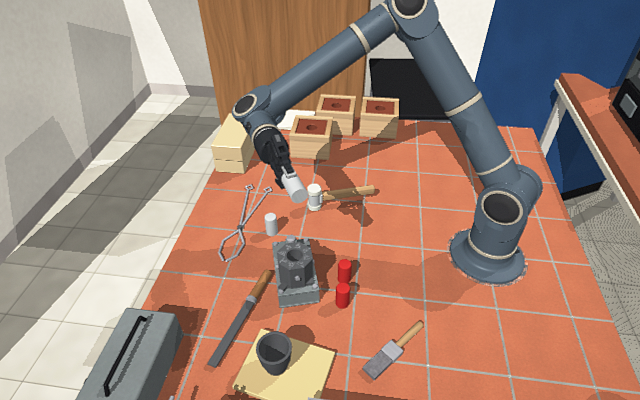

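View pics/w10.png

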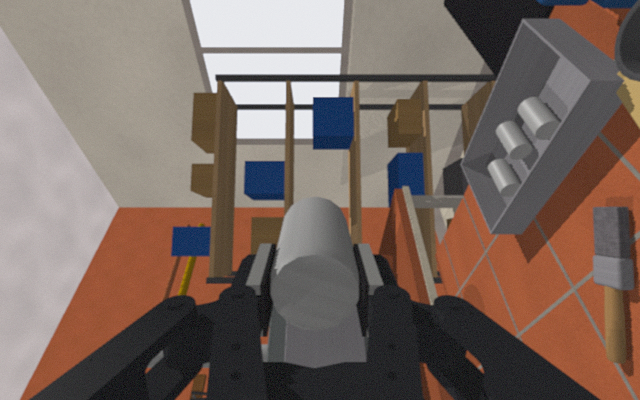

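View pics/t10.png

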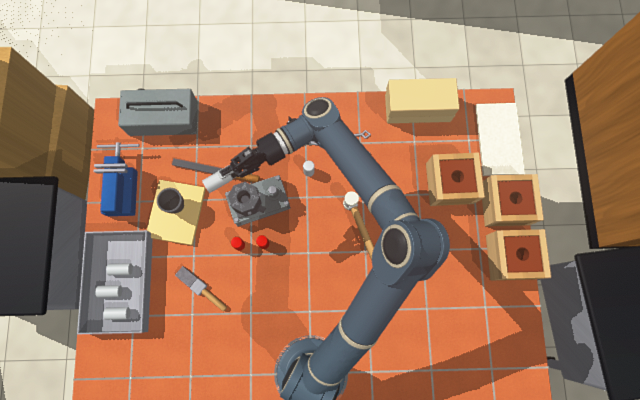

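The casting is at (293,188) in the side view, held on its side with its underside towards the camera. The mallet stands at (314,195), and the bystanders are where they were. I'll check the tilt from depth.

```bash
python3 - <<'E'
from rig import *
from h import *
sleep(.5); s=sense(); x=s["tcp_rot"][:,0]; y=s["tcp_rot"][:,1]
T=camera_params("wrist"); M=T["tool_from_camera"]
c=dict(K=T["K"],position=s["position"]+s["tcp_rot"]@M[:3,3],rotation=s["tcp_rot"]@M[:3,:3])
def L(W): return (W-s["position"])@s["tcp_rot"]
for n in ["wrist","side","top"]:
    p,d=camera(n); W=L(cloud(c if n=="wrist" else camera_params(n),d))
    m=(d>0)&(W[...,0]>.03)&(W[...,0]<.085)&(np.hypot(W[...,1],W[...,2])<.03)
    q=W[m]
    if len(q)<30: print(n,len(q));continue
    sd=q[:,0]<np.percentile(q[:,0],100)-.006; b=q[sd]
    # cylinder axis fit r=.019
    from scipy.optimize import least_squares
    f=lambda v: np.hypot(b[:,1]-v[0]-v[1]*b[:,0],b[:,2]-v[2]-v[3]*b[:,0])-.019
    v=least_squares(f,[0]*4,loss="soft_l1",f_scale=.002).x
    print(n,len(b),"x",q[:,0].min(),q[:,0].max(),"axis offs/slopes",v.round(4))
print(s["time_s"],s["finger_gap"],abs(s["qd"]).max())
E
```

```text
wrist 1377 x 0.03004717242281276 0.06881713216251456 axis offs/slopes [-0.0017 -0.0013  0.0015  0.0015]
side 194 x 0.030100960392020128 0.07045798249052045 axis offs/slopes [-0.0009  0.0003  0.0008 -0.0047]
top 181 x 0.030001171197383648 0.06647348765318353 axis offs/slopes [ 0.0003  0.0271 -0.0007  0.0045]
26.1417 0.03541818778217999 0.00227722580650892
```

The casting is level to within about 0.3° in the vertical plane, and still. Handing in.

```bash
python3 - <<'E'
from rig import *
finish_job(); s=sense(); print(s["time_s"],s["finger_gap"])
E
```

```text
the job is handed in; nothing more can be done
the job is handed in; nothing more can be done
```

The job is done and handed in at about 26 s; the interface gives no verdict. I gripped the mallet by its handle, pressed the knock-out pin fully down with its face, and stood the mallet back at its original spot. I then drew the casting straight up out of the die and turned it onto its side, still held, underside facing the side camera.

**Last checks:**
- **Pin and casting:** after the press the pin head was at 0.110 m, which is fully down, and the casting top at 0.170–0.1705 m (0.171 expected). The bore was empty after the draw.
- **Final hold:** the casting's axis is at z = 0.40 m, so it sits about 24 cm above the die's rim. It is level to about 0.3° in all three cameras. The grip is steady and the joints are still.
- **Bench:** the mallet is standing and the bystanders look untouched in the pictures.

**Checks that disagreed:** the top camera's fit gave a sideways (horizontal) slope of 1.5°, where the wrist and side cameras gave about 0°. I put that down to its coarse view. The fingers also read 35.4 mm on the 38 mm casting, much like the short reading they gave on the mallet's handle (20.5 mm for 22 mm).

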